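# Reset the saw board's sprung length stop and load the next batten

### The job

Set the saw board up for the next length: take the short sawn block off the board and put it in the parts tray, then pull the length stop's sprung knob up as far as it goes and shift the stop along its rail until its pin drops home in the hole beside the red marker. Then lay the long batten flat on the board, tight along the fence and with its end against the stop, and swing the hold-down over so that its pad rests on the batten. Do not knock over or shift the glue bottle, chisel and screwdriver that lie about.

Things in the scene. Friction and masses are not known exactly. Their poses are not given: they have to be found in the camera images.
- jig: Saw board fixed on the bench: plywood bed 170 x 300 x 18 mm. Origin at the centre of its underside; x across it to the rear, y along it, z up. Work lies on the bed (z = 18 mm) against the front face (plane x = +10 mm) of a dark wooden fence 20 mm thick, top z = 30 mm; bare bed behind it to x = 44 mm. A saw kerf crosses at y = -75 mm.
- rail_hole_1 (a point): Mouth of the rail's first hole (x = 59, y = 17, z = 40 mm on the saw board). The aluminium rail, 30 mm wide, runs behind the fence from y = 0 to 134 mm; its six 10 mm holes follow each other at 20 mm towards the board's +y.
- pin_axis (a point): Point on the axis of the stop's pin, level with the rail's top, carried by the stop carriage: a black block 34 x 40 mm, 19 mm high over the rail, with an aluminium arm and stop plate reaching forward over the fence. Axes as the saw board's. With its pin out of the rail the carriage slides along the board's y with about 1 N of drag.
- stop_face (a point): Foot of the stop's working face, on the bed: middle of the flat aluminium face 44 mm wide (x) and 33 mm high that looks to the saw board's -y and that the end of the work touches; it spans x = -36 to +8 mm of the saw board. It travels with the carriage and lies 18 mm on the -y side of the pin's axis. Axes as the saw board's.
- stop_carriage (a joint): Position of the stop carriage along the rail in m: 0 in the first hole (where it starts), 0.02 more for each next hole, up to 0.10; grows to the saw board's +y. The seated pin has about 1 mm of play.
- knob (a point): Middle of the stop's black knurled pull knob, a vertical cylinder 22 mm in diameter and 24 mm high with a red dot on top; this point is 12 mm below its top, and the flat top of the carriage lies 24 mm below this point while the knob is down. Free space all round for fingers.
- stop_pin (a joint): How far the knob with its pin is pulled straight up, in m: 0 with the pin home in a hole, 0.014 at its stop. A spring pulls it down with 4 N at 0, 7.5 N at the stop. The round-ended 8 mm pin clears the rail at 0.0105; over a hole it drops in by itself when let go, elsewhere it rests on the rail.
- red_marker: Red plastic clip, 12 mm wide, 24 mm high, on the rear face of the rail: marks the hole for the next length (the third or the fifth hole, 40 or 80 mm from the first). Origin at its foot on the bed, exactly beside the hole along the rail (same y on the saw board), 15 mm behind the hole's axis. Axes as the saw board's.
- white_marker: White plastic clip like the red one, at the other of the two holes: marks a later length, not wanted now.
- hold_down (a joint): Angle of the hold-down in rad: 0 with the arm level and its rubber pad on work 28 mm thick, growing as it swings up and back; starts lying open to the rear at about 2.65 (its stop). It has only light friction, so from upright (about 1.6) it falls to either side by its weight (0.22 kg).
- hold_down_bar (a point): Middle of the hold-down's red handle bar, 12 mm in diameter, lying along the saw board's y, 120 mm from the hinge axis and held at both ends by a steel stirrup: fingers may straddle it in the middle 45 mm, with 30 mm free on the arm's side. Open, it lies behind the saw board about 92 mm above the bench; closed, about 78 mm above the bench and 47 mm in front of the batten's middle line.
- hold_down_hinge (a point): On the hold-down's hinge axis, which runs along the saw board's y (at x = 60, y = -38, z = 56 mm on the board). From here, at joint angle a, the bar stands at x = -0.118 cos a + 0.022 sin a, z = 0.118 sin a + 0.022 cos a (m, axes of the saw board). The pad, 16 mm in diameter, comes down 71 mm in front of the hinge.
- short_block: Short brown hardwood block just sawn, 42 (x) x 74 (y) x 28 (z) mm, 60 g; lies on the bed against fence and stop with its length along the fence. Origin at the centre of its underside.
- batten: Long reddish-brown batten with dark ends, 42 (x) x 170 (y) x 28 (z) mm, 140 g, lying flat on the bench to the right of the saw board, its length roughly away from the robot. Origin at the centre of its underside. Either end may go to the stop; the other end overhangs the kerf.
- tray: Shallow plywood parts tray, outside 150 (x) x 200 (y) x 32 (z) mm, walls and floor about 6 mm, fixed, to the left of the saw board. Origin at the centre of its underside. Two small sawn blocks lie in its +y third; the rest, y = -90 to +30 mm, is free.
- glue_bottle: Glue bottle with orange tip, 58 mm in diameter, 174 mm high, standing at the rear right. Origin at the centre of its underside. Leave alone.
- chisel: Chisel with wooden handle, 212 mm long, 26 mm thick, lying behind the saw board on the left. Origin at the centre of its underside. Leave alone.
- screwdriver: Screwdriver with red handle, 195 mm long, 27 mm thick, lying behind the saw board on the right. Origin at the centre of its underside. Leave alone.
Mind the look-alikes: they are no part of the job. Leave any turquoise look-alike of the short_block alone.

How it is judged (in metres and radians):
On the way, in this order (a step that is already met when the one before it is completed fails the run):
1. the short block lies in the tray, let go (x of short_block in the frame of tray between -0.072 and 0.072 m and y of short_block in the frame of tray between -0.097 and 0.097 m and z of short_block in the frame of tray between -0.005 and 0.045 m and contact force between the fingers and short_block below 0.1 N and linear speed of short_block below 0.03 m/s), for 0.2 s.
2. the stop's knob is pulled up to its stop (value of joint stop_pin above 0.0122 m), for 0.1 s.
3. the stop stands at the red marker with its pin dropped home (y of pin_axis in the frame of red_marker between -0.004 and 0.004 m and value of joint stop_pin below 0.003 m), for 0.2 s.
4. the batten lies on the bed tight against the fence and the stop, and the hold-down rests on it (all of step 3 and x of batten in the frame of jig between -0.0145 and -0.008 m and z of batten in the frame of jig between 0.015 and 0.0215 m and y of batten in the frame of stop_face between -0.089 and -0.0825 m and angle between the y axis of batten and the y axis of jig, either way round below 0.06 rad and contact force between hold_down and batten above 0.4 N and value of joint hold_down below 0.12 rad), for 0.2 s.
At the end, for the whole second after the job is handed in: Short block in the tray; stop pin home (3 mm) at the red marker (4 mm along the rail); batten flat on the bed, within 3 mm of the fence and 4 mm of the stop, parallel to the fence within 0.06 rad, hold-down pad resting on it (over 0.4 N); all at rest, bystanders within 3 cm of their places (all of step 4 and x of short_block in the frame of tray between -0.072 and 0.072 m and y of short_block in the frame of tray between -0.097 and 0.097 m and z of short_block in the frame of tray between -0.005 and 0.045 m and linear speed of each of batten, short_block below 0.02 m/s); the robot touches nothing.
It fails at once if the glue bottle is shifted more than 3 cm (distance of glue_bottle from where it was at the start of the episode above 0.03 m).
It fails at once if the chisel is shifted more than 3 cm (distance of chisel from where it was at the start of the episode above 0.03 m).
It fails at once if the screwdriver is shifted more than 3 cm (distance of screwdriver from where it was at the start of the episode above 0.03 m).
It fails at once if the glue bottle is tipped over (angle between glue_bottle's own z axis and vertical above 0.4 rad).
It also fails if it takes over 72 s, if anything falls off the work surface, if the arm or the gripper's body presses on something with over 40 N, if the wrist force passes 120 N, or if a joint passes its speed limit or range.

### The arm

A 6-joint arm with a two-finger parallel gripper is mounted at the origin on a cart in front of the work surface, level with it; the furniture and walls round the work are solid. World frame = base frame: x ahead of the robot, y to its left, z up, the work surface at z = 0. Lengths are in mm, angles in rad, forces in N, time in s.
With the tool pointing down it reaches from about 275 to 1000 mm from the base axis. Payload 8.4 kg.
Tool frame: the origin (TCP) lies on the mounting face of the last link; the fingertips stand 173 mm ahead of it and the grasp point (between the pads) lies 155 mm ahead of it; z points along the fingers, y is the line along which they close (so a half turn about z gives the same grasp; the last joint's range is limited). The gripper opens to 85 mm and grips with 20 to 120 N. Pads are 22 mm wide; open, the fingers measure 114 mm over their backs; the gripper's body (76 mm by 85 mm) begins 54 mm behind the grasp point. The pads swing forward as they close: fully open they stand 13 mm farther back than shut.
Start: joints at [-0.002, 0.353, 1.633, -0, 1.155, -0.002], TCP at [625.004, -0, 404.681] pointing down, gripper open.
Joint ranges: [-2.63, 2.63], [-0.92, 2.1], [0.06, 2.66], [-1.3, 4.44], [0, 2.69], [-3.02, 3.02]. Speed limits (rad/s): [2.22, 2.22, 2.79, 3.14, 3.14, 3.14].

### API

Orientations are given as [roll, pitch, yaw] about the fixed x, y, z axes, in that order (R = Rz(yaw) Ry(pitch) Rx(roll)).
In Python, from rig import r gives the robot as it stands.
- The arm moves only by the tool apply_moves, never from a script. Its argument "deltas" is a list of rows, each an object with "claw": the gripper command: -1 is fully open, 1 is shut, values between are in proportion; "delta_pos": the shift along the tool's x, y, z in cm, a list of three; "yaw": the turn about the tool's z in rad. In form: [{"claw": claw, "delta_pos": [tx, ty, tz], "yaw": yaw}, ...]. A call has 1 to 8 rows; each row shifts and turns the commanded pose from where the row before left it, along the tool's axes as they then stand; what a row does not reach is not made up. A row lasts 1/8 s, in which the tool goes at most 62.5 mm and 10.7 degrees, less where a joint would pass 70% of its speed; a pose out of reach is approached as far as the arm can. A call with a gripper value outside its range is refused whole. The fingers move at their own pace and stop on an object; "grip_force" is the grip in N (left out, the last holds). Time passes only in rows, so rows that do not move let the fingers close. It gives the time, the measured TCP pose, the force, the opening and the grip force at its end, in the units of the state.
- r.sense(): the state, without advancing time (a new reading comes with each control period).
- r.grab_frame(name): name is "scene" or "side" or "wrist"; returns a dict with "img" (384x512x3 uint8, blue, green, red), "z_map" (384x512 float32, mm along the optical axis (not along the pixel's ray), 0 where there is no reading), "fx", "fy", "cx", "cy" (pixels), "eye" and "rotation" of the camera in the world; the wrist camera has in their place "T_tool_cam" (4x4, takes a point from camera to tool coordinates, whose origin is the TCP and whose axes are the flange's). Camera axes: x right, y up, looking along -z (the intrinsics and any distortion apply to the point x, -y, -z); pixel columns grow to the right and rows downward; lengths in mm; the calibration is good to about 2 mm. A picture is of the moment at which its call begins: read the wrist's pose just before it.
- r.sign_off(): hands the job in; it is judged then, once.
The state is a dict: "clock": time; "qpos": joint angles; "qvel": joint speeds; "joint_efforts": joint torques, N m; "eef_pos": TCP position; "tcp_rot": TCP orientation; "contact_force": force on the tool from outside, world axes, zero at the start; "wrist_torque": the same for the moment, N m; "opening": opening from 0.0 (shut) to 1.0 (fully open); "grasp_force": force on a finger pad.
Only numpy, scipy, OpenCV 4.12 (cv2) and the standard library are available. Lean on these libraries where they do the work, as an engineer would, in place of code of your own. Each camera call takes 0.05 s, during which the arm holds its last target. There are 200 camera calls.

## Working session

There is one attempt and no reset: what is moved stays moved. The work goes in short steps, Python scripts to look and compute and a tool call to move; the robot and the scene stay as the last step left them, time stands still between calls to the robot, and variables do not carry over. Pictures are saved under pics/ and viewed, at most 10 in all, crops included, and the job is handed in when it is done.

Besides the shell and the picture viewer there is one more tool, called after "Call:" by a JSON object that holds its "op" and its "data", one argument or row to a line. apply_moves: Moves the arm, as the interface text tells. Its arguments: {"type":"object","properties":{"deltas":{"type":"array"},"grip_force":{"type":"number"}},"required":["deltas"]}

```bash
mkdir -p pics; ls; cat > h.py <<'E'
import numpy as np, cv2, pickle
from scipy.spatial.transform import Rotation as R
def cam(f,s=None):
    if 'T_tool_cam' in f:
        T=np.eye(4);T[:3,:3]=R.from_euler('xyz',s['tcp_rot']).as_matrix();T[:3,3]=s['eef_pos'];T=T@np.array(f['T_tool_cam']);return T[:3,:3],T[:3,3]
    return np.array(f['rotation']).reshape(3,3) if np.size(f['rotation'])==9 else R.from_euler('xyz',f['rotation']).as_matrix(),np.array(f['eye'])
def points(f,s=None):
    M,e=cam(f,s);z=f['z_map'];v,u=np.indices(z.shape)
    p=np.stack([(u-f['cx'])/f['fx']*z,-(v-f['cy'])/f['fy']*z,-z],-1)
    return p@M.T+e
def plane(f,u,v,h,s=None):
    M,e=cam(f,s);d=M@np.array([(u-f['cx'])/f['fx'],-(v-f['cy'])/f['fy'],-1]);return e+d*(h-e[2])/d[2]
def pix(f,p,s=None):
    M,e=cam(f,s);c=M.T@(np.array(p)-e);return f['cx']-f['fx']*c[0]/c[2],f['cy']+f['fy']*c[1]/c[2]
E
python3 - <<'E'
from rig import r
from h import *
s=r.sense();print(s)
for n in('scene','side','wrist'):
    f=r.grab_frame(n);pickle.dump((f,s),open(n+'.pkl','wb'));cv2.imwrite(f'pics/{n}.png',f['img']);print({k:v for k,v in f.items() if k not in('img','z_map')})
a=cv2.imread('pics/scene.png');b=cv2.imread('pics/side.png')
E
```

```text
pics
{'clock': 0.0, 'qpos': array([-2.37651035e-03,  3.53639652e-01,  1.63415041e+00, -3.87168965e-06,
        1.15517578e+00, -2.39747791e-03]), 'qvel': array([-0.00012372,  0.00142534,  0.0006705 , -0.00122867, -0.00122255,
        0.00047487]), 'joint_efforts': array([-2.03471049e-03, -6.05236173e+01, -3.42063046e+01, -2.62302356e-04,
        9.48130677e-03,  3.61521288e-06]), 'eef_pos': array([6.24761054e+02, 1.46506566e-02, 4.03959851e+02]), 'tcp_rot': array([-3.14021946e+00,  2.47739768e-07,  1.57081886e+00]), 'contact_force': array([-0.30497085, -0.5055233 ,  0.09930075]), 'wrist_torque': array([ 0.04630134, -0.01024108, -0.0019771 ]), 'grasp_force': 0.0, 'opening': 1.0026643809194415}
{'fx': 349.63652095669886, 'fy': 349.63652095669886, 'cx': 258.03752487267997, 'cy': 190.95034246243802, 'eye': array([ 112.96129769, -560.949273  ,  642.99491349]), 'rotation': array([ 0.92476348, -0.00276193, -0.70768559])}
{'fx': 454.95663157827823, 'fy': 454.95663157827823, 'cx': 260.72751468456966, 'cy': 181.14621522323966, 'eye': array([311.10956172, 878.06004269, 690.97259949]), 'rotation': array([ 0.99323939, -0.01141921, -2.81370271])}
{'fx': 334.4700604774634, 'fy': 334.4700604774634, 'cx': 257.3790792299003, 'cy': 192.20679902089498, 'T_tool_cam': array([[ 5.39181007e-04,  9.50739966e-01,  3.09989075e-01,
         7.87724821e+01],
       [ 9.99999706e-01, -3.43771054e-04, -6.85004685e-04,
         3.29773257e-01],
       [-5.44696060e-04,  3.09989353e-01, -9.50739872e-01,
         2.95895612e+01],
       [ 0.00000000e+00,  0.00000000e+00,  0.00000000e+00,
         1.00000000e+00]])}
```

View pics/scene.png

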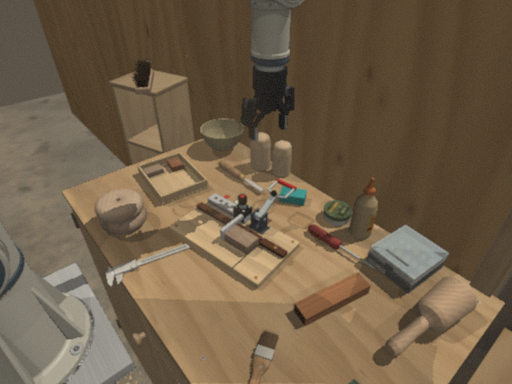

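View pics/side.png

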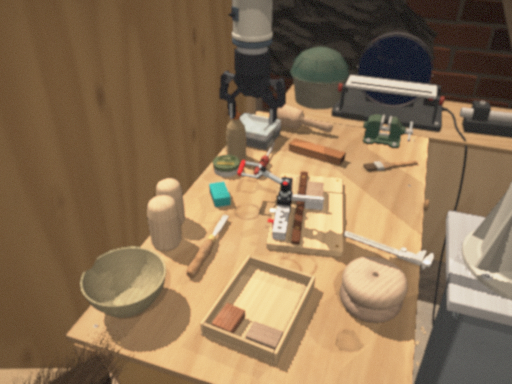

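View pics/wrist.png

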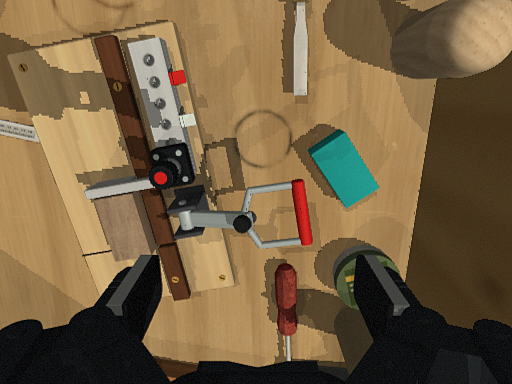

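The wrist view shows the short brown block at (125,225) against the stop. The red clip at (178,77) is beside the fifth hole, and the white clip at (187,119) is beside the third. The knob's dot is at (160,178) and the red bar at (302,212). The turquoise look-alike at (343,168) stays untouched. In the scene view the batten is at (332,297) and the tray at (172,180).

```bash
cat > m.py <<'E'
from h import *
def rect(P,m,name):
    # largest blob -> min-area rect in world xy from depth points
    n,l,st,c=cv2.connectedComponentsWithStats(m.astype(np.uint8))
    if n<2: print(name,'none');return
    k=1+np.argmax(st[1:,4]);q=P[l==k];
    (x,y),(w,h),a=cv2.minAreaRect(q[:,:2].astype(np.float32))
    if w>h:w,h,a=h,w,a-90   # a: angle of short side; long side = a+90
    yaw=(a+90)%180
    print(name,'px',c[k].round(),'rect ctr %.1f %.1f  short %.1f long %.1f  longdir %.2f deg  zmed %.1f mean'%(x,y,w,h,yaw,np.median(q[:,2])),q.mean(0).round(1),len(q))
    return (x,y,yaw)
E
python3 - <<'E'
from m import *
f,s=pickle.load(open('wrist.pkl','rb'));P=points(f,s);z=P[...,2]
hsv=cv2.cvtColor(f['img'],cv2.COLOR_BGR2HSV).astype(int);H,S,V=[hsv[...,i] for i in range(3)]
print('z bed',np.median(z[200:210,60:75]),'bench',np.median(z[230:260,330:340]),hsv[225,125],hsv[200,152],hsv[140,130],hsv[265,174],hsv[297,290])
u=np.arange(512)[None,:];v=np.arange(384)[:,None];box=(u<330)&(v<320)
red=((H<6)|(H>174))&(S>170)&(V>110)
rect(P,red&(z>85)&(u<190),'dot');rect(P,red&(z<50)&(u<200)&(v<100),'redm');rect(P,red&(u>285)&(v<250),'bar')
rect(P,(z>40)&(z<51)&(u>90)&(u<155)&(v>190)&(S>60),'block')
rect(P,(z>24)&(z<33.5)&(V<130)&(u<200)&(v<310),'fence')
rect(P,(z>14)&(z<21)&(u<250)&(v<320),'bed')
rect(P,(z>36)&(z<44)&(u<200)&(v<150)&(S<70),'rail')
g=cv2.cvtColor(f['img'],cv2.COLOR_BGR2GRAY)
c=cv2.HoughCircles(cv2.resize(g,None,fx=4,fy=4,interpolation=2)[100:560,500:720],cv2.HOUGH_GRADIENT,1,50,param1=120,param2=22,minRadius=12,maxRadius=32)
for q in c[0]: uu,vv=(q[0]+500)/4,(q[1]+100)/4;print('hole',uu,vv,q[2]/4,plane(f,uu,vv,40,s).round(1))
for n in('scene','side'):
    f,_=pickle.load(open(n+'.pkl','rb'));P=points(f);z=P[...,2]
    hsv=cv2.cvtColor(f['img'],cv2.COLOR_BGR2HSV).astype(int);H,S,V=[hsv[...,i] for i in range(3)]
    x,y=P[...,0],P[...,1]
    rect(P,(z>20)&(z<33)&(S>110)&(y<-150)&(x<680)&(x>380)&((H<10)|(H>172)),n+' batten')
    rect(P,(z>25)&(z<40)&(y>170)&(x>350)&(x<800),n+' tray')
    b=(np.abs(z-15)<40)&(z>8)&(x>600)
    rect(P,(z>60)&(z<185)&(y<-100)&(y>-400)&(x>600)&(x<850),n+' bottle?')
E
```

```text
z bed 18.83365908389044 bench 1.3017595617422444 [ 16  94 152] [ 12 169  83] [  9 168  47] [ 12 161  81] [  3 175 131]
dot px [160. 178.] rect ctr 580.9 38.1  short 10.7 long 120.1  longdir 42.86 deg  zmed 96.8 mean [541.8   2.   99. ] 129
redm px [177.  77.] rect ctr 548.8 85.0  short 14.1 long 15.0  longdir 14.30 deg  zmed 43.2 mean [549.4  84.   43. ] 198
bar px [302. 213.] rect ctr 652.9 10.1  short 15.4 long 147.5  longdir 106.15 deg  zmed 98.8 mean [664.6 -30.2  99.4] 731
block px [124. 226.] rect ctr 481.7 -68.8  short 42.9 long 74.5  longdir 100.56 deg  zmed 47.2 mean [482.4 -66.2  47. ] 2662
fence px [124. 106.] rect ctr 490.8 46.1  short 58.7 long 149.4  longdir 81.91 deg  zmed 31.0 mean [492.2  55.7  30.7] 3127
bed px [ 94. 131.] rect ctr 485.2 -18.3  short 170.6 long 284.2  longdir 100.51 deg  zmed 19.2 mean [452.7  27.1  19.1] 18468
rail px [158.  92.] rect ctr 536.3 68.8  short 45.8 long 99.3  longdir 100.69 deg  zmed 41.2 mean [530.2  69.6  41.1] 3265
hole 148.875 59.875 5.525 [523.7  99.3  40. ]
hole 154.375 82.375 5.875 [526.9  79.4  40. ]
hole 165.875 123.875 5.125 [534.6  40.6  40. ]
scene batten px [326. 235.] rect ctr 659.2 -189.3  short 17.4 long 79.6  longdir 96.08 deg  zmed 24.8 mean [ 658.4 -190.7   24.6] 168
scene tray px [172. 172.] rect ctr 498.6 305.1  short 149.6 long 204.4  longdir 84.09 deg  zmed 29.7 mean [503.2 310.1  29.8] 599
scene bottle? px [397. 194.] rect ctr 774.5 -250.0  short 98.8 long 299.8  longdir 90.02 deg  zmed 124.4 mean [ 809.3 -263.9  124.3] 5532
side batten px [264. 160.] rect ctr 661.0 -197.7  short 19.6 long 55.5  longdir 88.43 deg  zmed 25.1 mean [ 660.3 -200.5   25.1] 56
side tray px [252. 313.] rect ctr 498.3 305.9  short 150.7 long 203.3  longdir 84.14 deg  zmed 29.1 mean [503.6 337.4  29.6] 2273
side bottle? px [218. 125.] rect ctr 774.8 -250.3  short 95.8 long 299.4  longdir 90.31 deg  zmed 111.0 mean [ 799.6 -202.3  114.2] 1716
```

```bash
cat >> h.py <<'E'
J0=np.array([487.0,-26.3]);JY=0.1833
def jig(x,y):
    c,s_=np.cos(JY),np.sin(JY);return J0+np.array([c*x-s_*y,s_*x+c*y])
def delta(s,xy,gz,yaw=None,**k):
    """tool-axes cm from present pose to grasp point (xy, gz); yaw = wanted world dir of tool x (tool down)"""
    M=R.from_euler('xyz',s['tcp_rot']).as_matrix()
    d=np.array([*xy,gz+155])-s['eef_pos']
    t=np.arctan2(M[1,0],M[0,0]);dy=0 if yaw is None else -(yaw-t+np.pi/2)%np.pi
    if yaw is not None: dy=-((yaw-t+np.pi/2)%np.pi-np.pi/2)
    print('delta cm',(M.T@d/10).round(2),'turn tool z',round(dy,3))
E
python3 - <<'E'
from m import *
for n in('scene','side'):
    f,_=pickle.load(open(n+'.pkl','rb'));P=points(f);x,y,z=[P[...,i] for i in range(3)]
    v,u=np.indices(z.shape)
    b=(u>285)&(u<380)&(v>265)&(v<330) if n=='scene' else (u>280)&(u<355)&(v>130)&(v<175)
    rect(P,b&(z>23)&(z<34),n+' batten')
f,s=pickle.load(open('wrist.pkl','rb'));P=points(f,s);z=P[...,2]
c,d=np.cos(JY),np.sin(JY);q=P[...,:2]-J0;X=c*q[...,0]+d*q[...,1];Y=-d*q[...,0]+c*q[...,1]
m=(z>46)&(Y<-5)&(Y>-75)&(X>15)&(X<110)
print('bracket X min,Y range',[ (np.percentile(X[m&(z>a)&(z<a+12)],2).round(),np.percentile(Y[m&(z>a)&(z<a+12)&(X<75)],[2,98]).round()) for a in(46,58,70)])
delta(s,jig(-11,-50),130,np.pi/2+JY)
E
```

```text
scene batten px [332. 295.] rect ctr 532.1 -317.7  short 43.3 long 170.2  longdir 167.54 deg  zmed 29.0 mean [ 527.2 -318.3   28.8] 1452
side batten px [317. 149.] rect ctr 531.7 -314.7  short 49.3 long 170.4  longdir 166.54 deg  zmed 29.7 mean [ 530.1 -310.8   29.2] 497
bracket X min,Y range [(np.float64(46.0), array([-51., -19.])), (np.float64(47.0), array([-53., -21.])), (np.float64(66.0), array([-53., -22.]))]
delta cm [ -7.75 -13.93  11.92] turn tool z -0.183
```

Call:
{"op": "apply_moves", "data": {
  "deltas": [
    {"claw":-0.4,"delta_pos":[-1.55,-2.79,2.38],"yaw":0},
    {"claw":-0.4,"delta_pos":[-1.55,-2.79,2.38],"yaw":0},
    {"claw":-0.4,"delta_pos":[-1.55,-2.79,2.38],"yaw":0},
    {"claw":-0.4,"delta_pos":[-1.55,-2.79,2.38],"yaw":0},
    {"claw":-0.4,"delta_pos":[-1.55,-2.77,2.4],"yaw":0},
    {"claw":-0.4,"delta_pos":[0,0,0],"yaw":-0.183},
    {"claw":-0.4,"delta_pos":[0,0,0],"yaw":0}
  ],
  "grip_force": 40
}}

```text
clock: 1.02
eef_pos: [485.6, -77.7, 285.3]
tcp_rot: [-3.141, -0.0, 1.752]
contact_force: [0.8, 0.6, 0.1]
opening: 0.698
grasp_force: 0.0
```

```bash
python3 - <<'E'
from m import *
from rig import r
s=r.sense();print(s['clock'],s['eef_pos'],s['tcp_rot'],s['opening'],s['contact_force'])
f=r.grab_frame('wrist');pickle.dump((f,s),open('w2.pkl','wb'));cv2.imwrite('pics/w2.png',f['img'])
delta(s,jig(-11,-50),52,np.pi/2+JY)
P=points(f,s);z=P[...,2]
c,d=np.cos(JY),np.sin(JY);q=P[...,:2]-J0;X=c*q[...,0]+d*q[...,1];Y=-d*q[...,0]+c*q[...,1]
m=(z>42)&(z<51)&(X<8)&(X>-60)&(Y<-3)&(Y>-100)
print('block jig X,Y 2-98%',np.percentile(X[m],[1,50,99]),np.percentile(Y[m],[1,50,99]),np.median(z[m]),m.sum())
E
```

```text
1.025 [485.56971968 -77.67496518 285.3196148 ] [-3.14130462e+00 -1.26029459e-04  1.75233738e+00] 0.6979183763373555 [0.79753136 0.59537244 0.06196819]
delta cm [ 0.02 -0.02  7.83] turn tool z -0.002
block jig X,Y 2-98% [-33.89373325 -13.39237668   7.03836593] [-75.73415122 -36.72160918  -3.50556208] 47.32678888968981 6850
```

View pics/w2.png

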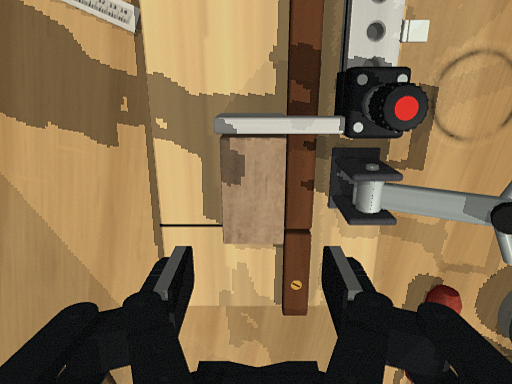

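The block is at (253,188), with the open fingers lined up on it at (175,280) and (340,280), clear of the bracket and the stop. I'm descending to grip it.

Call:
{"op": "apply_moves", "data": {
  "deltas": [
    {"claw":-0.4,"delta_pos":[0,-0.1,3.0],"yaw":0},
    {"claw":-0.4,"delta_pos":[0,0,3.0],"yaw":0},
    {"claw":-0.4,"delta_pos":[0,0,2.2],"yaw":0},
    {"claw":-0.4,"delta_pos":[0,0,0],"yaw":0},
    {"claw":0.3,"delta_pos":[0,0,0],"yaw":0},
    {"claw":0.3,"delta_pos":[0,0,0],"yaw":0},
    {"claw":0.3,"delta_pos":[0,0,0],"yaw":0},
    {"claw":0.3,"delta_pos":[0,0,0],"yaw":0}
  ],
  "grip_force": 40
}}

```text
clock: 2.08
eef_pos: [484.3, -77.7, 204.4]
tcp_rot: [-3.141, -0.0, 1.753]
contact_force: [-5.4, -0.8, 7.3]
opening: 0.481
grasp_force: 41.8
```

Call:
{"op": "apply_moves", "data": {
  "deltas": [
    {"claw":0.3,"delta_pos":[-0.2,-0.1,-1.0],"yaw":0},
    {"claw":0.3,"delta_pos":[0,0,-3.5],"yaw":0},
    {"claw":0.3,"delta_pos":[0,0,-4.5],"yaw":0},
    {"claw":0.3,"delta_pos":[0,0,0],"yaw":0}
  ]
}}

```text
clock: 2.58
eef_pos: [486.0, -80.2, 297.6]
tcp_rot: [3.133, 0.003, 1.753]
contact_force: [-0.2, 0.5, 0.0]
opening: 0.479
grasp_force: 41.1
```

```bash
python3 - <<'E'
from m import *
from rig import r
s=r.sense();print(s['clock'],s['eef_pos'],s['opening'],s['grasp_force'],s['contact_force'])
y=np.array([-np.sin(JY),np.cos(JY)])
delta(s,np.array([495.2,273.7])-12*y,130);delta(s,np.array([495.2,273.7])-12*y,38)
E
```

```text
2.575 [485.95541142 -80.182241   297.62334587] 0.47909120882116524 41.133742332458496 [-0.23082946  0.50787477  0.01320814]
delta cm [33.44  7.33  1.22] turn tool z 0
delta cm [33.46  7.25 10.42] turn tool z 0
```

Call:
{"op": "apply_moves", "data": {
  "deltas": [
    {"claw":0.3,"delta_pos":[4.8,1.05,0.2],"yaw":0},
    {"claw":0.3,"delta_pos":[4.8,1.05,0.2],"yaw":0},
    {"claw":0.3,"delta_pos":[4.8,1.05,0.2],"yaw":0},
    {"claw":0.3,"delta_pos":[4.8,1.05,0.2],"yaw":0},
    {"claw":0.3,"delta_pos":[4.8,1.05,0.2],"yaw":0},
    {"claw":0.3,"delta_pos":[4.8,1.05,0.2],"yaw":0},
    {"claw":0.3,"delta_pos":[4.64,1.0,0.0],"yaw":0},
    {"claw":0.3,"delta_pos":[0,0,0],"yaw":0}
  ]
}}

```text
clock: 3.58
eef_pos: [495.1, 265.1, 281.3]
tcp_rot: [3.14, -0.001, 1.757]
contact_force: [0.7, -0.1, -1.1]
opening: 0.482
grasp_force: 41.1
```

Call:
{"op": "apply_moves", "data": {
  "deltas": [
    {"claw":0.3,"delta_pos":[0,0,4.0],"yaw":0},
    {"claw":0.3,"delta_pos":[0,0,3.2],"yaw":0},
    {"claw":0.3,"delta_pos":[0,0,2.1],"yaw":0},
    {"claw":0.3,"delta_pos":[0,0,0],"yaw":0},
    {"claw":-0.3,"delta_pos":[0,0,0],"yaw":0},
    {"claw":-0.3,"delta_pos":[0,0,0],"yaw":0},
    {"claw":-0.3,"delta_pos":[0,0,-5.0],"yaw":0},
    {"claw":-0.3,"delta_pos":[0,0,-5.0],"yaw":0}
  ]
}}

```text
clock: 4.58
eef_pos: [494.9, 262.0, 289.3]
tcp_rot: [-3.14, 0.0, 1.754]
contact_force: [0.6, -0.6, -1.1]
opening: 0.651
grasp_force: 0.0
```

```bash
python3 - <<'E'
from m import *
from rig import r
s=r.sense();print(s['clock'],s['eef_pos'],s['opening'],s['grasp_force'],s['contact_force'])
f=r.grab_frame('side');P=points(f);z=P[...,2];cv2.imwrite('pics/s3.png',f['img'])
delta(s,jig(59,17),140);delta(s,jig(59,17),83)
E
```

```text
4.575 [494.85005659 261.95379449 289.31730253] 0.6505489883957224 0.0 [ 0.63018554 -0.60556131 -1.05997822]
delta cm [-26.5   -0.11  -0.56] turn tool z 0
delta cm [-26.5   -0.11   5.14] turn tool z 0
```

View pics/s3.png

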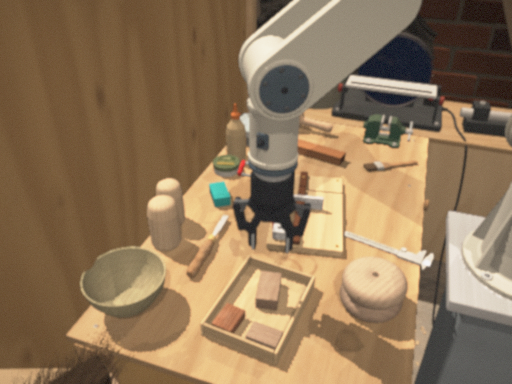

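The short block lies in the tray at (268,288). Next is the knob.

Call:
{"op": "apply_moves", "data": {
  "deltas": [
    {"claw":-0.2,"delta_pos":[-4.5,0,-0.3],"yaw":0},
    {"claw":-0.2,"delta_pos":[-4.5,0,-0.3],"yaw":0},
    {"claw":-0.2,"delta_pos":[-4.5,0,0],"yaw":0},
    {"claw":-0.2,"delta_pos":[-4.5,0,0],"yaw":0},
    {"claw":-0.2,"delta_pos":[-4.5,0,0],"yaw":0},
    {"claw":-0.2,"delta_pos":[-4.0,0,0],"yaw":0},
    {"claw":-0.2,"delta_pos":[0,0,0],"yaw":0},
    {"claw":-0.2,"delta_pos":[0,0,0],"yaw":0}
  ]
}}

```text
clock: 5.62
eef_pos: [543.0, 1.9, 294.4]
tcp_rot: [-3.142, -0.0, 1.753]
contact_force: [-1.0, 0.2, 0.8]
opening: 0.6
grasp_force: 0.0
```

```bash
cat > k.py <<'E'
from m import *
from rig import r
s=r.sense();print(s['clock'],s['eef_pos'],s['opening'])
f=r.grab_frame('wrist');P=points(f,s);z=P[...,2];cv2.imwrite('pics/w3.png',f['img'])
hsv=cv2.cvtColor(f['img'],cv2.COLOR_BGR2HSV).astype(int);H,S,V=[hsv[...,i] for i in range(3)]
red=((H<6)|(H>174))&(S>170)&(V>110)&(f['z_map']<300)
n,l,st,c=cv2.connectedComponentsWithStats(red.astype(np.uint8))
def inv(p):
    q=p-J0;return np.cos(JY)*q[0]+np.sin(JY)*q[1],-np.sin(JY)*q[0]+np.cos(JY)*q[1]
for k in range(1,n):
    if st[k,4]>30:
        p=np.median(P[l==k],axis=0);pl=plane(f,*c[k],95,s);print(c[k].round(),st[k,4],p.round(1),'jig',np.round(inv(p[:2]),1),'at z95',pl.round(1),np.round(inv(pl[:2]),1))
E
python3 k.py
```

```text
5.625 [543.04693062   1.8828367  294.44271926] 0.5995121725114856
[290.  81.] 426 [549.2  84.3  43.2] jig [81.3 97.4] at z95 [544.5  83.2  95. ] [76.4 97.2]
[253. 234.] 291 [540.9   1.5  96.8] jig [58.1 17.5] at z95 [541.2   0.6  95. ] [58.2 16.6]
[451. 294.] 664 [660.1 -14.2  98.9] jig [172.4 -19.7] at z95 [663.4 -16.5  95. ] [175.2 -22.5]
```

Call:
{"op": "apply_moves", "data": {
  "deltas": [
    {"claw":-0.1,"delta_pos":[-0.05,-0.15,2.5],"yaw":0},
    {"claw":-0.1,"delta_pos":[0,0,2.0],"yaw":0},
    {"claw":-0.1,"delta_pos":[0,0,1.1],"yaw":0},
    {"claw":-0.1,"delta_pos":[0,0,0],"yaw":0},
    {"claw":0.8,"delta_pos":[0,0,0],"yaw":0},
    {"claw":0.8,"delta_pos":[0,0,0],"yaw":0},
    {"claw":0.8,"delta_pos":[0,0,0],"yaw":0},
    {"claw":0.8,"delta_pos":[0,0,0],"yaw":0}
  ],
  "grip_force": 60
}}

```text
clock: 6.68
eef_pos: [541.4, 0.9, 239.5]
tcp_rot: [-3.141, -0.0, 1.754]
contact_force: [-5.6, 0.2, 7.6]
opening: 0.238
grasp_force: 58.3
```

Call:
{"op": "apply_moves", "data": {
  "deltas": [
    {"claw":0.8,"delta_pos":[0,0,-0.8],"yaw":0},
    {"claw":0.8,"delta_pos":[0,0,-0.7],"yaw":0},
    {"claw":0.8,"delta_pos":[0,0,0],"yaw":0},
    {"claw":0.8,"delta_pos":[0,0,0],"yaw":0}
  ]
}}

```text
clock: 7.18
eef_pos: [541.4, 0.9, 253.2]
tcp_rot: [-3.14, -0.0, 1.754]
contact_force: [-3.0, 0.1, -7.7]
opening: 0.235
grasp_force: 62.7
```

Call:
{"op": "apply_moves", "data": {
  "deltas": [
    {"claw":0.8,"delta_pos":[0,0,-0.2],"yaw":0},
    {"claw":0.8,"delta_pos":[0,0,0],"yaw":0},
    {"claw":0.8,"delta_pos":[0,0,0],"yaw":0}
  ]
}}

```text
clock: 7.55
eef_pos: [541.3, 0.9, 254.1]
tcp_rot: [-3.14, -0.0, 1.754]
contact_force: [0.7, 0.2, -27.2]
opening: 0.239
grasp_force: 61.1
```

The force jumps to 27 N, so the knob is at its stop. I'm easing off slightly and sliding 80 mm.

Call:
{"op": "apply_moves", "data": {
  "deltas": [
    {"claw":0.8,"delta_pos":[0,0,0.15],"yaw":0},
    {"claw":0.8,"delta_pos":[2.0,0,0],"yaw":0},
    {"claw":0.8,"delta_pos":[2.0,0,0],"yaw":0},
    {"claw":0.8,"delta_pos":[2.0,0,0],"yaw":0},
    {"claw":0.8,"delta_pos":[1.5,0,0],"yaw":0},
    {"claw":0.8,"delta_pos":[0.5,0,0],"yaw":0},
    {"claw":0.8,"delta_pos":[0,0,0],"yaw":0},
    {"claw":0.8,"delta_pos":[0,0,0],"yaw":0}
  ]
}}

```text
clock: 8.55
eef_pos: [526.8, 80.4, 253.8]
tcp_rot: [-3.14, -0.001, 1.754]
contact_force: [-5.9, 0.1, -13.5]
opening: 0.233
grasp_force: 62.7
```

```bash
python3 - <<'E'
from h import *
from rig import r
s=r.sense();print(s['eef_pos'],s['contact_force'],s['grasp_force'])
d=s['eef_pos'][:2]-np.array([541.35,0.9]);print('along',-np.sin(JY)*d[0]+np.cos(JY)*d[1],'across',np.cos(JY)*d[0]+np.sin(JY)*d[1])
E
```

```text
[526.80682913  80.36089387 253.83307532] [ -5.89537265   0.08416424 -13.51792454] 62.65819072723389
along 80.78058886186116 across 0.18421946263145905
```

Call:
{"op": "apply_moves", "data": {
  "deltas": [
    {"claw":0.8,"delta_pos":[-0.05,0,0.5],"yaw":0},
    {"claw":0.8,"delta_pos":[0,0,0.5],"yaw":0},
    {"claw":0.8,"delta_pos":[0,0,0.3],"yaw":0},
    {"claw":0.8,"delta_pos":[0,0,0],"yaw":0}
  ]
}}

```text
clock: 9.05
eef_pos: [527.0, 79.7, 241.3]
tcp_rot: [-3.141, -0.0, 1.754]
contact_force: [-8.3, -1.3, -5.3]
opening: 0.237
grasp_force: 63.3
```

Call:
{"op": "apply_moves", "data": {
  "deltas": [
    {"claw":-0.2,"delta_pos":[0,0,0],"yaw":0},
    {"claw":-0.2,"delta_pos":[0,0,0],"yaw":0},
    {"claw":-0.2,"delta_pos":[0,0,0],"yaw":0},
    {"claw":-0.2,"delta_pos":[0,0,-3.0],"yaw":0},
    {"claw":-0.2,"delta_pos":[0,0,-4.0],"yaw":0},
    {"claw":-0.2,"delta_pos":[0,0,-5.0],"yaw":0},
    {"claw":-0.2,"delta_pos":[-3,0,-3.0],"yaw":0},
    {"claw":-0.2,"delta_pos":[0,0,0],"yaw":0}
  ]
}}

```text
clock: 10.05
eef_pos: [534.1, 48.6, 394.1]
tcp_rot: [3.135, 0.001, 1.752]
contact_force: [0.0, -0.1, 0.2]
opening: 0.603
grasp_force: 0.0
```

```bash
python3 k.py; python3 - <<'E'
from h import *
from rig import r
delta(r.sense(),[530,-315],190,np.radians(-12.5)+np.pi)
E
```

```text
10.05 [534.10725076  48.64925195 394.08160713] 0.6033906929147734
[253. 143.] 153 [526.8  80.4  97. ] jig [58.6 97.6] at z95 [526.8  80.   95. ] [58.5 97.2]
delta cm [-35.76  -6.92   4.7 ] turn tool z -1.171
```

View pics/w3.png

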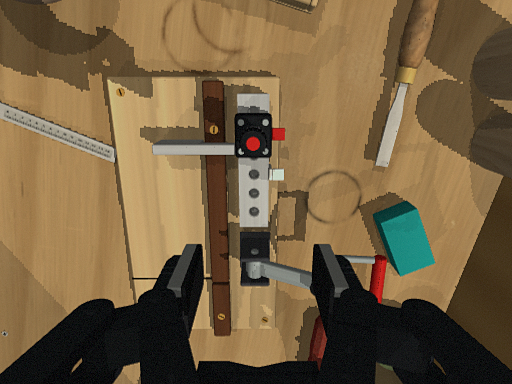

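The knob is at (253,143), level with the red clip at (278,134). Its top height matches the seated value, so the pin is home at jig y ≈ 97. Next is the batten.

Call:
{"op": "apply_moves", "data": {
  "deltas": [
    {"claw":-0.4,"delta_pos":[-5.1,-0.99,0.2],"yaw":0},
    {"claw":-0.4,"delta_pos":[-5.1,-0.99,0.2],"yaw":0},
    {"claw":-0.4,"delta_pos":[-5.1,-0.99,0.2],"yaw":0},
    {"claw":-0.4,"delta_pos":[-5.1,-0.99,0.2],"yaw":0},
    {"claw":-0.4,"delta_pos":[-5.1,-0.99,0.2],"yaw":0},
    {"claw":-0.4,"delta_pos":[-5.1,-0.99,0.2],"yaw":0},
    {"claw":-0.4,"delta_pos":[-5.1,-0.98,0.2],"yaw":0},
    {"claw":-0.4,"delta_pos":[0,0,0],"yaw":-0.17}
  ]
}}

```text
clock: 11.1
eef_pos: [529.5, -316.6, 375.0]
tcp_rot: [-3.14, -0.001, 1.924]
contact_force: [-0.1, 0.1, -0.5]
opening: 0.704
grasp_force: 0.0
```

Call:
{"op": "apply_moves", "data": {
  "deltas": [
    {"claw":-0.4,"delta_pos":[0,0,0.5],"yaw":-0.17},
    {"claw":-0.4,"delta_pos":[0,0,0.5],"yaw":-0.17},
    {"claw":-0.4,"delta_pos":[0,0,0.5],"yaw":-0.17},
    {"claw":-0.4,"delta_pos":[0,0,0.5],"yaw":-0.17},
    {"claw":-0.4,"delta_pos":[0,0,0.5],"yaw":-0.17},
    {"claw":-0.4,"delta_pos":[0,0,0.5],"yaw":-0.151},
    {"claw":-0.4,"delta_pos":[0,0,0],"yaw":0},
    {"claw":-0.4,"delta_pos":[0,0,0],"yaw":0}
  ]
}}

```text
clock: 12.1
eef_pos: [529.9, -313.7, 346.4]
tcp_rot: [3.141, -0.001, 2.922]
contact_force: [-0.2, -0.5, 0.8]
opening: 0.698
grasp_force: 0.0
```

```bash
cat > b.py <<'E'
from m import *
from rig import r
s=r.sense();print(s['clock'],s['eef_pos'],s['tcp_rot'],s['opening'],s['qpos'][5])
f=r.grab_frame('wrist');P=points(f,s);x,y,z=[P[...,i] for i in range(3)];cv2.imwrite('pics/w4.png',f['img'])
m=(z>22)&(z<36)&(abs(x-530)<110)&(abs(y+315)<60)
a=rect(P,m,'batten')
delta(s,a[:2],14,np.radians(a[2]))
E
python3 b.py
```

```text
12.1 [ 529.8662588  -313.65947529  346.36400485] [ 3.14119328e+00 -8.25577212e-04  2.92171140e+00] 0.6976972487301403 -1.8879432007778416
batten px [255. 168.] rect ctr 531.9 -317.0  short 42.1 long 170.5  longdir 167.90 deg  zmed 29.3 mean [ 524.2 -315.3   29.3] 8694
delta cm [-0.28 -0.29 17.74] turn tool z -0.009
```

View pics/w4.png

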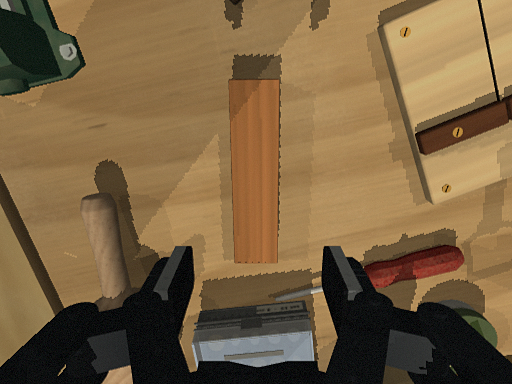

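The batten is at (255,168), its rect 42.1 x 170.5 mm, centred under the gripper. The screwdriver tip at (290,297) is clear of the fingers.

Call:
{"op": "apply_moves", "data": {
  "deltas": [
    {"claw":-0.4,"delta_pos":[-0.28,-0.29,4.5],"yaw":-0.009},
    {"claw":-0.4,"delta_pos":[0,0,4.5],"yaw":0},
    {"claw":-0.4,"delta_pos":[0,0,4.5],"yaw":0},
    {"claw":-0.4,"delta_pos":[0,0,2.7],"yaw":0},
    {"claw":-0.4,"delta_pos":[0,0,0],"yaw":0},
    {"claw":0.3,"delta_pos":[0,0,0],"yaw":0},
    {"claw":0.3,"delta_pos":[0,0,0],"yaw":0},
    {"claw":0.3,"delta_pos":[0,0,0],"yaw":0}
  ],
  "grip_force": 60
}}

```text
clock: 13.15
eef_pos: [532.5, -317.8, 186.6]
tcp_rot: [-3.141, 0.002, 2.934]
contact_force: [-0.3, 1.3, 6.7]
opening: 0.471
grasp_force: 62.2
```

Call:
{"op": "apply_moves", "data": {
  "deltas": [
    {"claw":0.3,"delta_pos":[0,0,0],"yaw":0},
    {"claw":0.3,"delta_pos":[0,0,-3.0],"yaw":0},
    {"claw":0.3,"delta_pos":[0,0,-4.0],"yaw":0},
    {"claw":0.3,"delta_pos":[0,0,-4.0],"yaw":0},
    {"claw":0.3,"delta_pos":[0,0,0],"yaw":0}
  ]
}}

```text
clock: 13.78
eef_pos: [532.9, -318.1, 298.8]
tcp_rot: [-3.139, 0.006, 2.934]
contact_force: [0.4, 0.3, -1.9]
opening: 0.474
grasp_force: 61.4
```

```bash
python3 - <<'E'
from m import *
from rig import r
s=r.sense();print(s['clock'],s['eef_pos'],s['tcp_rot'],s['opening'],s['grasp_force'],s['contact_force'],s['qpos'][5])
f=r.grab_frame('scene');P=points(f);x,y,z=[P[...,i] for i in range(3)];cv2.imwrite('pics/s4.png',f['img'])
delta(s,jig(-14,-12),150,np.pi/2+JY)
E
```

```text
13.775 [ 532.94202622 -318.06411036  298.78205645] [-3.13941812  0.00629937  2.93369442] 0.4744204102102388 61.39910817146301 [ 0.41446359  0.31212943 -1.91110299] -1.903378600813506
delta cm [11.35 25.96 -0.75] turn tool z 1.18
```

Call:
{"op": "apply_moves", "data": {
  "deltas": [
    {"claw":0.3,"delta_pos":[0,0,0],"yaw":0.165},
    {"claw":0.3,"delta_pos":[0,0,0],"yaw":0.165},
    {"claw":0.3,"delta_pos":[0,0,0],"yaw":0.17},
    {"claw":0.3,"delta_pos":[0,0,0],"yaw":0.17},
    {"claw":0.3,"delta_pos":[0,0,0],"yaw":0.17},
    {"claw":0.3,"delta_pos":[0,0,0],"yaw":0.17},
    {"claw":0.3,"delta_pos":[0,0,0],"yaw":0.17},
    {"claw":0.3,"delta_pos":[0,0,0],"yaw":0}
  ]
}}

```text
clock: 14.82
eef_pos: [531.4, -317.2, 293.5]
tcp_rot: [-3.14, -0.002, 1.755]
contact_force: [1.2, -0.7, -0.4]
opening: 0.475
grasp_force: 61.3
```

```bash
python3 - <<'E'
from m import *
from rig import r
s=r.sense();print(s['clock'],s['eef_pos'],s['tcp_rot'])
delta(s,jig(-15,-12),110,np.pi/2+JY)
E
```

```text
14.825 [ 531.35957352 -317.15073639  293.46549725] [-3.13975723e+00 -1.63112206e-03  1.75487654e+00]
delta cm [28.2  -0.53  2.89] turn tool z 0.001
```

Call:
{"op": "apply_moves", "data": {
  "deltas": [
    {"claw":0.3,"delta_pos":[4.7,-0.1,0],"yaw":0},
    {"claw":0.3,"delta_pos":[4.7,-0.1,0],"yaw":0},
    {"claw":0.3,"delta_pos":[4.7,-0.1,0],"yaw":0},
    {"claw":0.3,"delta_pos":[4.7,-0.1,0],"yaw":0},
    {"claw":0.3,"delta_pos":[4.7,-0.1,0],"yaw":0},
    {"claw":0.3,"delta_pos":[4.7,0,0],"yaw":0},
    {"claw":0.3,"delta_pos":[0,0,2.9],"yaw":0},
    {"claw":0.3,"delta_pos":[0,0,0],"yaw":0}
  ]
}}

```text
clock: 15.82
eef_pos: [474.5, -40.5, 264.3]
tcp_rot: [-3.137, -0.001, 1.758]
contact_force: [-0.1, -0.2, -2.1]
opening: 0.474
grasp_force: 61.3
```

```bash
cat > p.py <<'E'
from m import *
from rig import r
s=r.sense();print(s['clock'],s['eef_pos'],s['tcp_rot'],s['contact_force'])
f=r.grab_frame('wrist');P=points(f,s);z=P[...,2];cv2.imwrite('pics/w5.png',f['img']);pickle.dump((f,s),open('w5.pkl','wb'))
q=P[...,:2]-J0;X=np.cos(JY)*q[...,0]+np.sin(JY)*q[...,1];Y=-np.sin(JY)*q[...,0]+np.cos(JY)*q[...,1]
hsv=cv2.cvtColor(f['img'],cv2.COLOR_BGR2HSV).astype(int)
top=s['eef_pos'][2]-155-31.6+28
m=(abs(z-top-1)<6)&(X<15)&(X>-60)&(Y>0)&(Y<78.5)&(hsv[...,1]>60)
for a in(5,20,35,50,65): k=m&(abs(Y-a)<6);print('Y',a,'X edges',np.percentile(X[k],[1,99]).round(1) if k.sum()>9 else None,np.median(z[k]).round(1))
print('end Y',np.percentile(Y[m],99.5).round(1))
k=(abs(z-52)<4)&(X<5)&(X>-34)&(Y>60)&(Y<110);print('stop plate Y',np.percentile(Y[k],[1,50,99]).round(1),k.sum())
k=(abs(z-31)<2.5)&(abs(X-20)<20)&(Y<70)&(Y>0)&(hsv[...,2]<130);print('fence X',np.percentile(X[k],[1,99]).round(1),k.sum())
delta(s,jig(-15,-12),50,np.pi/2+JY)
E
python3 p.py
```

```text
15.825 [474.48474178 -40.50325274 264.33700657] [-3.13745818e+00 -1.08636733e-03  1.75837681e+00] [-0.09368162 -0.20933677 -2.1395806 ]
Y 5 X edges [-35.7   5.2] 107.1
Y 20 X edges [-35.7   5.2] 107.1
Y 35 X edges [-35.7   5.1] 107.2
Y 50 X edges [-35.7   5.1] 107.2
Y 65 X edges [-35.8   5.1] 107.2
end Y 74.4
stop plate Y [79.5 84.3 89.5] 1764
fence X [17.8 29.1] 2132
delta cm [-0.04  0.01  5.93] turn tool z 0.004
```

View pics/w5.png

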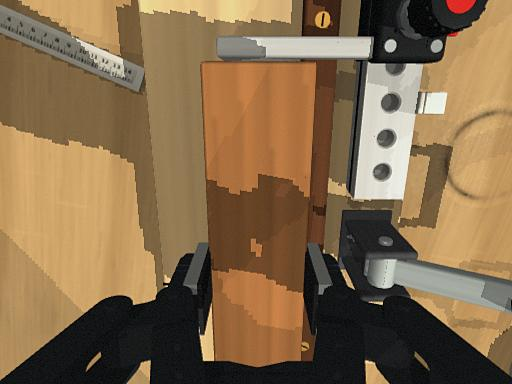

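The batten's end edge is at (258,62), with about 5 mm to the stop plate at (290,48) and about 4 mm to the fence, and it is parallel. I'm lowering it.

Call:
{"op": "apply_moves", "data": {
  "deltas": [
    {"claw":0.3,"delta_pos":[0,0,3.0],"yaw":0.004},
    {"claw":0.3,"delta_pos":[0,0,2.0],"yaw":0},
    {"claw":0.3,"delta_pos":[0,0,0.8],"yaw":0},
    {"claw":0.3,"delta_pos":[0,0,0.1],"yaw":0},
    {"claw":0.3,"delta_pos":[0,0,0],"yaw":0}
  ]
}}

```text
clock: 16.5
eef_pos: [476.1, -41.3, 207.7]
tcp_rot: [3.141, 0.0, 1.75]
contact_force: [0.6, -0.4, -0.5]
opening: 0.479
grasp_force: 61.3
```

Call:
{"op": "apply_moves", "data": {
  "deltas": [
    {"claw":0.3,"delta_pos":[0,0,0.2],"yaw":0},
    {"claw":0.3,"delta_pos":[0.2,0.1,0.1],"yaw":0},
    {"claw":0.3,"delta_pos":[0,0,0],"yaw":0}
  ]
}}

```text
clock: 16.88
eef_pos: [476.4, -39.1, 204.5]
tcp_rot: [3.141, 0.001, 1.75]
contact_force: [-0.8, -3.8, 4.9]
opening: 0.474
grasp_force: 62.1
```

Touching the bed. Next I press it towards the stop, then the fence.

Call:
{"op": "apply_moves", "data": {
  "deltas": [
    {"claw":0.3,"delta_pos":[0.2,0.1,0],"yaw":0},
    {"claw":0.3,"delta_pos":[0.1,0.1,0],"yaw":0},
    {"claw":0.3,"delta_pos":[0,0,0],"yaw":0}
  ]
}}

```text
clock: 17.25
eef_pos: [477.1, -36.6, 204.5]
tcp_rot: [-3.139, 0.002, 1.752]
contact_force: [-5.7, -13.2, 10.3]
opening: 0.473
grasp_force: 62.7
```

Call:
{"op": "apply_moves", "data": {
  "deltas": [
    {"claw":0.3,"delta_pos":[0.1,0.1,0],"yaw":0},
    {"claw":0.3,"delta_pos":[0,0,0],"yaw":0}
  ]
}}

```text
clock: 17.5
eef_pos: [477.4, -36.0, 204.5]
tcp_rot: [-3.138, 0.003, 1.753]
contact_force: [-9.3, -22.8, 14.9]
opening: 0.473
grasp_force: 63.1
```

Call:
{"op": "apply_moves", "data": {
  "deltas": [
    {"claw":-0.2,"delta_pos":[0,0,0],"yaw":0},
    {"claw":-0.2,"delta_pos":[0,0,0],"yaw":0},
    {"claw":-0.3,"delta_pos":[0,0,-1.5],"yaw":0},
    {"claw":-0.3,"delta_pos":[0,0,-4.0],"yaw":0},
    {"claw":-0.3,"delta_pos":[0,0,-5.0],"yaw":0},
    {"claw":-0.3,"delta_pos":[0,0,-5.0],"yaw":0},
    {"claw":-0.3,"delta_pos":[0,0,0],"yaw":0}
  ]
}}

```text
clock: 18.38
eef_pos: [479.8, -34.3, 363.7]
tcp_rot: [3.133, 0.002, 1.75]
contact_force: [-0.5, 1.3, -0.3]
opening: 0.651
grasp_force: 0.0
```

```bash
sed -i 's/^top=.*/top=46/' p.py; cat >> p.py <<'E'
delta(s,jig(174,-38),170,np.pi/2+JY)
red=((hsv[...,0]<6)|(hsv[...,0]>174))&(hsv[...,1]>170)&(hsv[...,2]>90)&(X>150)&(z>80)
print('bar jig',np.median(X[red]),np.percentile(Y[red],[2,98]),np.median(z[red]),red.sum())
E
python3 p.py
```

```text
18.375 [479.82037953 -34.3362808  363.69009689] [3.13343760e+00 1.98750937e-03 1.75009959e+00] [-0.53237647  1.2722968  -0.25051188]
Y 5 X edges [-32.1   9.1] 47.4
Y 20 X edges [-32.1   8.9] 47.3
Y 35 X edges [-32.1   8.7] 47.3
Y 50 X edges [-32.3   8.6] 47.3
Y 65 X edges [-31.9   9.2] 47.3
end Y 77.8
stop plate Y [60.7 82.9 88.7] 800
fence X [10.5 29.2] 1679
delta cm [-0.51 -0.77 15.86] turn tool z -0.004
delta cm [-3.06 18.23  4.02] turn tool z -0.004
bar jig 171.45639687078568 [-66.30496429  -7.62827683] 98.798917030001 1008
```

The batten sits tight: the fence-side edge is at jig x ≈ 9 and the end against the plate. Next is the hold-down bar.

Call:
{"op": "apply_moves", "data": {
  "deltas": [
    {"claw":0.3,"delta_pos":[-0.6,4.5,0],"yaw":-0.004},
    {"claw":0.3,"delta_pos":[-0.8,4.5,1.0],"yaw":0},
    {"claw":0.3,"delta_pos":[-0.8,4.5,1.0],"yaw":0},
    {"claw":0.3,"delta_pos":[-0.8,4.65,1.0],"yaw":0},
    {"claw":0.3,"delta_pos":[0,0,1.0],"yaw":0},
    {"claw":0.3,"delta_pos":[0,0,0],"yaw":0}
  ]
}}

```text
clock: 19.18
eef_pos: [661.1, -31.0, 316.5]
tcp_rot: [-3.137, -0.001, 1.754]
contact_force: [-0.4, 0.0, 0.7]
opening: 0.353
grasp_force: 0.0
```

```bash
sed -i 's/^delta.*//' p.py; cat >> p.py <<'E'
delta(s,jig(173,-38),92,np.pi/2+JY)
E
python3 p.py | tail -2; python3 - <<'E'
import numpy as np
for a in [2.65,2.5,2.3,2.1,1.9,1.7,1.5,1.3,1.1,.9,.7,.5,.3,.15,0]: print(a,np.round([-11.8*np.cos(a)+2.2*np.sin(a),11.8*np.sin(a)+2.2*np.cos(a)],2))
E
```

```text
bar jig 173.73190778994476 [-66.20488375  -7.46072901] 98.71277810715836 1649
delta cm [-0.18  0.3   6.95] turn tool z -0.0
2.65 [11.44  3.63]
2.5 [10.77  5.3 ]
2.3 [9.5  7.33]
2.1 [7.86 9.08]
1.9 [ 5.9  10.46]
1.7 [ 3.7  11.42]
1.5 [ 1.36 11.93]
1.3 [-1.04 11.96]
1.1 [-3.39 11.51]
0.9 [-5.61 10.61]
0.7 [-7.61  9.28]
0.5 [-9.3   7.59]
0.3 [-10.62   5.59]
0.15 [-11.34   3.94]
0 [-11.8   2.2]
```

View pics/w5.png

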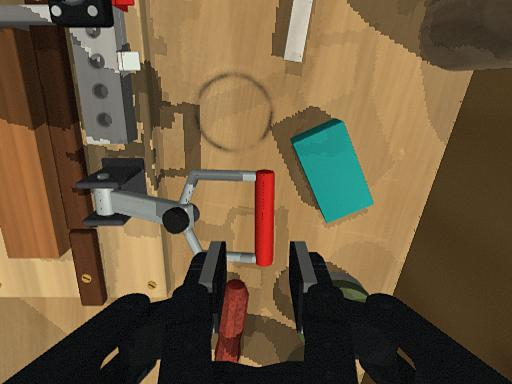

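The bar runs from (265,172) to (265,262), and the fingers are lined up just right of the screwdriver handle at (232,310). I'm lowering to straddle the bar and grip it lightly.

Call:
{"op": "apply_moves", "data": {
  "deltas": [
    {"claw":0.3,"delta_pos":[-0.15,0.35,2.5],"yaw":0},
    {"claw":0.3,"delta_pos":[0,0,2.5],"yaw":0},
    {"claw":0.3,"delta_pos":[0,0,1.8],"yaw":0},
    {"claw":0.3,"delta_pos":[0,0,0],"yaw":0},
    {"claw":0.9,"delta_pos":[0,0,0],"yaw":0},
    {"claw":0.9,"delta_pos":[0,0,0],"yaw":0},
    {"claw":0.9,"delta_pos":[0,0,0],"yaw":0}
  ],
  "grip_force": 20
}}

```text
clock: 20.1
eef_pos: [665.0, -32.2, 251.8]
tcp_rot: [-3.138, -0.0, 1.754]
contact_force: [-7.7, -1.3, 4.3]
opening: 0.129
grasp_force: 22.0
```

```bash
python3 - <<'E'
import numpy as np
from h import *
from rig import r
s=r.sense();print(s['eef_pos'],s['contact_force'],s['opening'],s['grasp_force']);d=s['eef_pos'][:2]-J0
print(np.cos(JY)*d[0]+np.sin(JY)*d[1],-np.sin(JY)*d[0]+np.cos(JY)*d[1])
a=np.arange(2.65,-.01,-.1);p=np.c_[-11.8*np.cos(a)+2.2*np.sin(a),-(11.8*np.sin(a)+2.2*np.cos(a))]
for q,e in zip(a[1:],np.diff(p,axis=0)):print('%.2f'%q,e.round(2))
E
```

```text
[664.99931192 -32.243747   251.81882994] [-7.71789324 -1.30156315  4.29713898] 0.12856336025211185 21.99978858232498
173.93398730738022 -38.28904847657377
2.55 [-0.42 -1.12]
2.45 [-0.53 -1.08]
2.35 [-0.63 -1.02]
2.25 [-0.73 -0.95]
2.15 [-0.82 -0.87]
2.05 [-0.91 -0.79]
1.95 [-0.98 -0.69]
1.85 [-1.05 -0.59]
1.75 [-1.1  -0.48]
1.65 [-1.14 -0.37]
1.55 [-1.17 -0.25]
1.45 [-1.19 -0.14]
1.35 [-1.2  -0.02]
1.25 [-1.2  0.1]
1.15 [-1.18  0.22]
1.05 [-1.15  0.34]
0.95 [-1.11  0.45]
0.85 [-1.06  0.56]
0.75 [-1.    0.66]
0.65 [-0.93  0.76]
0.55 [-0.85  0.85]
0.45 [-0.76  0.93]
0.35 [-0.66  1.  ]
0.25 [-0.56  1.06]
0.15 [-0.45  1.11]
0.05 [-0.34  1.15]
```

Call:
{"op": "apply_moves", "data": {
  "deltas": [
    {"claw":0.9,"delta_pos":[0,-0.42,-1.12],"yaw":0},
    {"claw":0.9,"delta_pos":[0,-0.53,-1.08],"yaw":0},
    {"claw":0.9,"delta_pos":[0,-0.63,-1.02],"yaw":0},
    {"claw":0.9,"delta_pos":[0,-0.73,-0.95],"yaw":0},
    {"claw":0.9,"delta_pos":[0,-0.82,-0.87],"yaw":0},
    {"claw":0.9,"delta_pos":[0,-0.91,-0.79],"yaw":0},
    {"claw":0.9,"delta_pos":[0,0,0],"yaw":0}
  ]
}}

```text
clock: 20.98
eef_pos: [626.8, -39.2, 311.0]
tcp_rot: [3.138, 0.0, 1.754]
contact_force: [2.4, 3.4, 1.6]
opening: 0.128
grasp_force: 20.5
```

Forces are low and the bar is following.

Call:
{"op": "apply_moves", "data": {
  "deltas": [
    {"claw":0.9,"delta_pos":[0,-0.98,-0.69],"yaw":0},
    {"claw":0.9,"delta_pos":[0,-1.05,-0.59],"yaw":0},
    {"claw":0.9,"delta_pos":[0,-1.1,-0.48],"yaw":0},
    {"claw":0.9,"delta_pos":[0,-1.14,-0.37],"yaw":0},
    {"claw":0.9,"delta_pos":[0,-1.17,-0.25],"yaw":0},
    {"claw":0.9,"delta_pos":[0,-1.19,-0.14],"yaw":0},
    {"claw":0.9,"delta_pos":[0,-1.2,-0.02],"yaw":0},
    {"claw":0.9,"delta_pos":[0,0,0],"yaw":0}
  ]
}}

```text
clock: 21.98
eef_pos: [549.9, -53.5, 336.4]
tcp_rot: [3.138, 0.0, 1.754]
contact_force: [-0.8, 3.1, 10.3]
opening: 0.131
grasp_force: 22.2
```

Call:
{"op": "apply_moves", "data": {
  "deltas": [
    {"claw":0.9,"delta_pos":[0,-1.2,0.1],"yaw":0},
    {"claw":0.9,"delta_pos":[0,-1.18,0.22],"yaw":0},
    {"claw":0.9,"delta_pos":[0,-1.15,0.34],"yaw":0},
    {"claw":0.9,"delta_pos":[0,-1.11,0.45],"yaw":0},
    {"claw":0.9,"delta_pos":[0,-1.06,0.56],"yaw":0},
    {"claw":0.9,"delta_pos":[0,-1.0,0.66],"yaw":0},
    {"claw":0.9,"delta_pos":[0,0,0],"yaw":0}
  ]
}}

```text
clock: 22.85
eef_pos: [482.7, -65.9, 310.6]
tcp_rot: [-3.14, -0.0, 1.754]
contact_force: [-1.4, 1.4, 1.9]
opening: 0.133
grasp_force: 22.8
```

Call:
{"op": "apply_moves", "data": {
  "deltas": [
    {"claw":0.9,"delta_pos":[0,-0.93,0.76],"yaw":0},
    {"claw":0.9,"delta_pos":[0,-0.85,0.85],"yaw":0},
    {"claw":0.9,"delta_pos":[0,-0.76,0.93],"yaw":0},
    {"claw":0.9,"delta_pos":[0,-0.66,1.0],"yaw":0},
    {"claw":0.9,"delta_pos":[0,-0.56,1.06],"yaw":0},
    {"claw":0.9,"delta_pos":[0,-0.45,1.11],"yaw":0},
    {"claw":0.9,"delta_pos":[0,-0.3,0.9],"yaw":0},
    {"claw":0.9,"delta_pos":[0,0,0],"yaw":0}
  ]
}}

```text
clock: 23.85
eef_pos: [438.9, -74.1, 244.5]
tcp_rot: [-3.14, -0.0, 1.754]
contact_force: [-2.0, -0.0, 0.5]
opening: 0.131
grasp_force: 24.2
```

Call:
{"op": "apply_moves", "data": {
  "deltas": [
    {"claw":0.9,"delta_pos":[0,-0.1,0.4],"yaw":0},
    {"claw":0.9,"delta_pos":[0,0,0],"yaw":0},
    {"claw":0.35,"delta_pos":[0,0,0],"yaw":0},
    {"claw":0.35,"delta_pos":[0,0,0],"yaw":0},
    {"claw":0.35,"delta_pos":[0,0,0],"yaw":0}
  ]
}}

```text
clock: 24.48
eef_pos: [438.6, -74.1, 241.5]
tcp_rot: [3.141, 0.0, 1.754]
contact_force: [0.5, -0.0, -0.9]
opening: 0.328
grasp_force: 0.0
```

Call:
{"op": "apply_moves", "data": {
  "deltas": [
    {"claw":0.35,"delta_pos":[0,0,-1.0],"yaw":0},
    {"claw":0.35,"delta_pos":[0,0,-2.0],"yaw":0},
    {"claw":0.35,"delta_pos":[0,0,-3.0],"yaw":0},
    {"claw":0.35,"delta_pos":[0,0,-5.0],"yaw":0},
    {"claw":0.35,"delta_pos":[-2,0,-5.0],"yaw":0},
    {"claw":0.35,"delta_pos":[-3,2,-2.0],"yaw":0},
    {"claw":0.35,"delta_pos":[0,0,0],"yaw":0}
  ]
}}

```text
clock: 25.35
eef_pos: [468.5, -120.9, 424.0]
tcp_rot: [3.137, 0.003, 1.753]
contact_force: [-0.8, 0.4, -0.0]
opening: 0.323
grasp_force: 0.0
```

```bash
sed -i 's/X>150)&(z>80)/abs(X+58)<30)\&(z>60)/' p.py; sed -i 's/^delta.*//' p.py; python3 p.py
```

```text
25.35 [ 468.47308125 -120.89732363  424.02751067] [3.13661675e+00 2.54942694e-03 1.75253110e+00] [-0.80225751  0.35083126 -0.02740203]
Y 5 X edges [-32.5   8.6] 47.3
Y 20 X edges [-32.5   8.8] 47.2
Y 35 X edges [-32.5   9.1] 47.3
Y 50 X edges [-32.5   8.6] 47.1
Y 65 X edges [-32.2   8.9] 47.1
end Y 60.8
stop plate Y [60.3 60.4 60.5] 5
fence X [11.4 29. ] 1263
bar jig -58.243313970339656 [-66.34868083  -8.32270662] 84.26035961875169 824
```

View pics/w5.png

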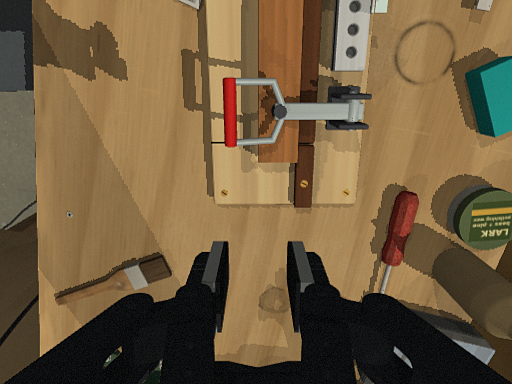

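The bar lies closed at (230,112) across the batten, and the screwdriver at (400,228) is in place. One last number check of the batten's near end (expected jig y ≈ -91).

```bash
python3 - <<'E'
from m import *
f,s=pickle.load(open('w5.pkl','rb'));P=points(f,s);z=P[...,2]
q=P[...,:2]-J0;X=np.cos(JY)*q[...,0]+np.sin(JY)*q[...,1];Y=-np.sin(JY)*q[...,0]+np.cos(JY)*q[...,1]
k=(abs(z-47)<4)&(X>-28)&(X<5)&(Y<-60)&(Y>-110);print('near end Y',np.percentile(Y[k],[0.5,1,2]))
E
```

```text
near end Y [-91.65583557 -91.60347986 -91.45233811]
```

```bash
python3 -c "
from rig import r
print(r.sign_off())"
```

```text
the job is handed in; nothing more can be done
None
```

The saw board is set up and handed in at about 25 s of the 72 s allowed: the short block is in the tray, the stop is pinned at the red marker, and the batten is tight to the fence and stop under the hold-down. The sign-off returned no verdict.

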